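# Make up the repair kit in the orange tray

### The arm

A 6-joint arm with a two-finger parallel gripper is mounted at the origin on the work surface. World frame = base frame: x ahead of the robot, y to its left, z up, the work surface at z = 0. Lengths are in m, angles in rad, forces in N, time in s.
With the tool pointing down it reaches from about 0.225 to 0.875 m from the base axis. Payload 3.4 kg.
Tool frame: the origin (TCP) lies at the very end of the fingers, on their centre line; the grasp point (between the pads) lies 19 mm behind it; z points along the fingers, y is the direction in which the jaws open and shut (so a half turn about z gives the same grasp; the last joint's range is limited). The gripper opens to 85 mm and grips with 20 to 120 N. Pads are 22 mm wide; open, the fingers measure 114 mm over their backs; the gripper's body (76 mm by 85 mm) begins 54 mm behind the grasp point. The pads swing forward as they close: fully open they stand 13 mm farther back than shut.
Start: joints at [1.052, 0.276, 1.505, -0, 1.361, -0.121], TCP at [0.223, 0.53, 0.231] pointing down, gripper open.
Joint ranges: [-2.89, 2.89], [-0.75, 2.08], [0.22, 2.7], [-1.18, 4.32], [0.11, 2.71], [-2.7, 2.7]. Speed limits (rad/s): [2.57, 2.57, 3.14, 3.14, 3.14, 3.14].

### API

Orientations are given as a unit quaternion [w, x, y, z].
In Python, from rig import telemetry, cams, sign_off, spotter gives the robot as it stands.
- The arm moves only by the tool servo_tool, never from a script. Its argument "steps" is a list of rows, each a list of 6 numbers: the shift along the tool's x, y, z in mm, then the turn, a rotation vector about the tool's x, y, z in degrees. In form: [[x, y, z, ax, ay, az], ...]. A call has 1 to 8 rows; each row is the pose to reach, as a shift and turn from the pose commanded when the call began, along the tool's axes at that moment; what a row does not reach only later rows make up. A row lasts 1/10 s, in which the tool goes at most 50 mm and 8.59 degrees, less where a joint would pass 70% of its speed; a pose out of reach is approached as far as the arm can. A call with a gripper value outside its range is refused whole. "hand" is the closure in counts, from 0 (fully open) to 255 (shut), set as the call begins (left out, the last holds). The fingers move at their own pace and stop on an object; "grip_force" is the grip in N (left out, the last holds). Time passes only in rows, so rows that repeat a pose let the fingers close. It gives the time, the measured TCP pose, the force and the opening at its end, in the units of the state.
- telemetry.get_state(): the state, without advancing time (a new reading comes with each control period).
- cams.get_image(name): name is "side" or "top"; returns (picture, depth): 480x640x3 uint8, red, green, blue; 480x640 float32, m along the optical axis (not along the pixel's ray), 0 where there is no reading.
- cams.camera_model(name): a dict with "camera_matrix" (3x3 intrinsics, pixels), "D" ([k1, k2, p1, p2, k3] as OpenCV has them; the pictures are not rectified), "origin" and "rotation" of the camera in the world. Camera axes: x right, y up, looking along -z (the intrinsics and any distortion apply to the point x, -y, -z); pixel columns grow to the right and rows downward; lengths in m; the calibration is good to about 2 mm. A picture is of the moment at which its call begins. camera_model takes no time and is no camera call.
- sign_off(): hands the job in, once; it reports no verdict.
Trained networks look in the newest picture that a camera, given by its name, has taken for a name from the list of things; names that differ only in an ending like _2 or _b are one class to them, and where a whole thing is asked for, a point or a joint stands for the part that bears it (a point fixed in the world has none). Each returns a list of dicts, best first, with "conf" (0 to 1); they miss things now and then, are a little off and sometimes report something else, mostly with a low value. They report only what shows in the picture. A call takes as long as a camera call. They do not tell look-alikes from the thing itself.
- spotter.outline_of(query, camera): "region" (480x640 bool, what is visible of it) and "rect" ([left, top, width, height] in pixels, round what is visible of it).
The state is a dict: "clock": time; "qpos": joint angles; "qd": joint speeds; "effort": joint torques, N m; "position": TCP position; "ee_rot": TCP orientation; "contact_force": force on the tool from outside, world axes, zero at the start; "moment": the same for the moment, N m; "width": finger opening in m.
Only numpy, scipy, OpenCV 4.12 (cv2) and the standard library are available. Lean on these libraries where they do the work, as an engineer would, in place of code of your own. Each camera call takes 0.05 s, during which the arm holds its last target.

### The job

Make up the repair kit in the orange tray: put the sound, flat-topped blue capacitor on the blue card, the red knob on the red card, the four-way green terminal block on the green card and the yellow-taped transformer on the yellow card, each right way up, centred on its card to within about a centimetre, and set down rather than dropped. Leave the bulged, brown-topped capacitor and the two-way terminal block where they are.

Things in the scene. Friction and masses are not known exactly. Their poses are not given: they have to be found in the camera images.
- capacitor: the sound capacitor: upright blue cylinder 36 mm in diameter, 45 mm tall, with a FLAT SILVER top (scored with a fine cross). About 60 g. Stands on the table. Origin: centre of its underside; z is up. Other small objects lie among the parts on the table (a reel, a dish, a battery), none taller than 30 mm.
- bulged_capacitor: the failed capacitor, to be left alone: the same blue cylinder, 36 mm in diameter, but with a BULGED, domed BROWN top, 51 mm tall in all. Origin: centre of its underside; z is up.
- terminal4: four-way terminal block: green block 52 mm long (its x), 26 mm wide (its y), 22 mm tall, with a row of FOUR silver screw heads on top. About 44 g. Plain parallel sides to grip across the 26 mm width. Origin: centre of its underside; z is up.
- terminal2: two-way terminal block, to be left alone: the same green block but only 26 mm long (its x), 26 mm wide, 22 mm tall, with TWO silver screw heads. Origin: centre of its underside; z is up.
- knob: red control knob lying face up: a skirt 40 mm in diameter and 4 mm thick at the bottom, above it a round body 36 mm in diameter up to 22 mm height, a white pointer line on top (along its +x). About 40 g. Origin: centre of its underside; z is up.
- transformer: small transformer with yellow tape: black base 50 x 40 mm (x, y) and 4 mm thick, on it a dark steel core 50 mm (x) by 22 mm (y), up to 42 mm height, with a yellow winding 34 x 38 mm (x, y) round its middle up to 35 mm, yellow tape on top. About 220 g. Can be gripped on the two flat core ends, 50 mm apart along its x. Origin: centre of its underside; z is up.
- card_blue: blue card, 66 mm square, 2 mm thick, fixed flat in the middle of one compartment of the orange-walled kit tray (grey floor, fixed). Origin: centre of its underside, 3 mm above the table; top at 5 mm. x, y run parallel to the compartment walls: 88 x 88 mm inside, 4 mm thick, tops 14 mm above the table. Four compartments, two by two; which card lies in which changes.
- card_red: red card, 66 mm square, 2 mm thick, fixed flat in the middle of one compartment of the orange-walled kit tray (grey floor, fixed). Origin: centre of its underside, 3 mm above the table; top at 5 mm. x, y run parallel to the compartment walls: 88 x 88 mm inside, 4 mm thick, tops 14 mm above the table. Four compartments, two by two; which card lies in which changes.
- card_green: green card, 66 mm square, 2 mm thick, fixed flat in the middle of one compartment of the orange-walled kit tray (grey floor, fixed). Origin: centre of its underside, 3 mm above the table; top at 5 mm. x, y run parallel to the compartment walls: 88 x 88 mm inside, 4 mm thick, tops 14 mm above the table. Four compartments, two by two; which card lies in which changes.
- card_yellow: yellow card, 66 mm square, 2 mm thick, fixed flat in the middle of one compartment of the orange-walled kit tray (grey floor, fixed). Origin: centre of its underside, 3 mm above the table; top at 5 mm. x, y run parallel to the compartment walls: 88 x 88 mm inside, 4 mm thick, tops 14 mm above the table. Four compartments, two by two; which card lies in which changes.
Things that resemble listed ones, but are neither listed nor needed, are in the scene too. Several things look just like the knob: the one meant starts farthest to the robot's right. There is more than one size of the card_blue; the one meant has the size given above.

How it is judged:
At the end, for the whole second after the job is handed in: Each of the four parts on the card of its colour: centres within 15 mm horizontally, origin at most 6 mm above the card's origin, upright within 0.15 rad, released and at rest; the bulged capacitor and the two-way block within 2 cm of their starting places (horizontal distance between capacitor and card_blue below 0.015 m and z of capacitor in the frame of card_blue between -0.002 and 0.006 m and angle between each of capacitor, knob, terminal4, transformer's own z axis and vertical below 0.15 rad and linear speed of each of capacitor, knob, terminal4, transformer below 0.02 m/s and contact force between each of capacitor, knob, terminal4, transformer and the fingers below 0.05 N and horizontal distance between knob and card_red below 0.015 m and z of knob in the frame of card_red between -0.002 and 0.006 m and horizontal distance between terminal4 and card_green below 0.015 m and z of terminal4 in the frame of card_green between -0.002 and 0.006 m and horizontal distance between transformer and card_yellow below 0.015 m and z of transformer in the frame of card_yellow between -0.002 and 0.006 m and distance of each of bulged_capacitor, terminal2 from where it was at the start of the episode below 0.02 m); the robot touches nothing.
It fails at once if a part is dropped: it falls freely, out of the fingers, from more than about 4 cm ((linear speed of capacitor above 0.6 m/s and contact force between capacitor and anything else below 0.01 N and height (world z) of capacitor above 0.01 m) or (linear speed of knob above 0.6 m/s and contact force between knob and anything else below 0.01 N and height (world z) of knob above 0.01 m) or (linear speed of terminal4 above 0.6 m/s and contact force between terminal4 and anything else below 0.01 N and height (world z) of terminal4 above 0.01 m) or (linear speed of transformer above 0.6 m/s and contact force between transformer and anything else below 0.01 N and height (world z) of transformer above 0.01 m)).
It fails at once if the bulged capacitor is disturbed: moved more than 2 cm from its starting place (distance of bulged_capacitor from where it was at the start of the episode above 0.02 m).
It fails at once if the two-way terminal block is disturbed: moved more than 2 cm from its starting place (distance of terminal2 from where it was at the start of the episode above 0.02 m).
It also fails if it takes over 109 s, if anything falls off the work surface, if the arm or the gripper's body presses on something with over 40 N, if the wrist force passes 120 N, or if a joint passes its speed limit or range.

## Working session

There is one attempt and no reset: what is moved stays moved. The work goes in short steps, Python scripts to look and compute and a tool call to move; the robot and the scene stay as the last step left them, time stands still between calls to the robot, and variables do not carry over. Pictures are saved under pics/ and viewed, and the job is handed in when it is done.

Besides the shell and the picture viewer there is one more tool, called after "Emit:" by a JSON object that holds its "method" and its "body". servo_tool: Moves the arm, as the interface text tells. Its arguments: {"type":"object","properties":{"steps":{"type":"array","items":{"type":"array","items":{"type":"number"}}},"hand":{"type":"number"},"grip_force":{"type":"number"}},"required":["steps"]}

```bash
ls; mkdir -p pics; python3 - <<'E'
from rig import telemetry,cams
import cv2,numpy as np
s=telemetry.get_state();print(s)
for n in ("top","side"):
    im,d=cams.get_image(n);cv2.imwrite(f"pics/{n}0.png",im[:,:,::-1]);np.savez(f"pics/{n}0.npz",im=im,d=d)
    print(n,cams.camera_model(n))
E
```

```text
pics
{'clock': 0.0, 'qpos': array([ 1.05201500e+00,  2.76589104e-01,  1.50613711e+00, -5.19815147e-06,
        1.36070748e+00, -1.20971545e-01]), 'qd': array([-5.41668937e-04,  2.94164082e-05, -8.35300926e-05, -4.00824122e-04,
       -1.86436747e-03,  7.51642896e-04]), 'effort': array([ 6.44451138e-04, -4.16772366e+01, -2.45803052e+01,  3.46628449e-04,
        1.10634678e-02, -2.17055242e-05]), 'position': array([0.22247983, 0.52963541, 0.23044149]), 'ee_rot': array([-2.87044678e-04,  1.97595314e-01,  9.80283247e-01, -8.74626176e-04]), 'contact_force': array([ 0.48968858, -0.1559644 ,  1.13524195]), 'moment': array([ 0.02237148, -0.00802503, -0.01889228]), 'width': 0.08549304780957816}
top {'camera_matrix': array([[515.90871567,   0.        , 317.04553283],
       [  0.        , 515.90871567, 243.90144656],
       [  0.        ,   0.        ,   1.        ]]), 'D': array([-0.08868912,  0.        ,  0.        ,  0.        ,  0.        ]), 'origin': array([ 0.42919987, -0.03331537,  0.96020041]), 'rotation': array([ 0.7079015 ,  0.04857038, -0.06256863, -0.70185579])}
side {'camera_matrix': array([[570.48958708,   0.        , 326.7231567 ],
       [  0.        , 570.48958708, 241.61604867],
       [  0.        ,   0.        ,   1.        ]]), 'D': array([0.04268815, 0.        , 0.        , 0.        , 0.        ]), 'origin': array([ 0.00943742, -0.98851298,  0.83196892]), 'rotation': array([ 0.86322887,  0.44011351, -0.12190346, -0.21511757])}
```

View pics/top0.png

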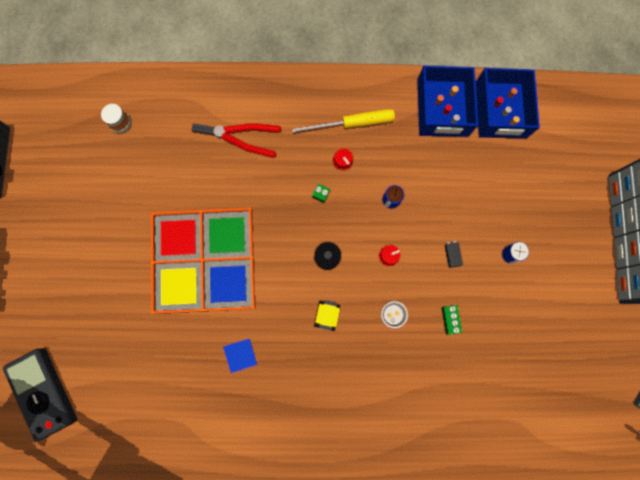

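View pics/side0.png

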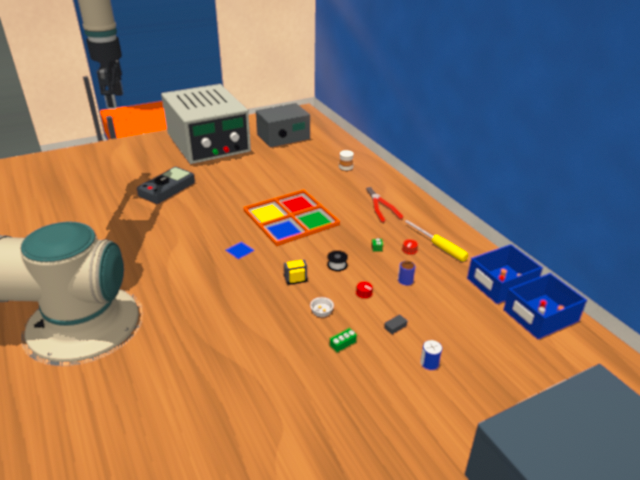

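Top view: the knobs are at (343,159) and (390,255); the one at (390,255) is farther right (-y), so it should be the one meant. Capacitors: (516,253) has a silver cross top and is sound, (394,196) is brown. Terminal blocks: (453,320) is four-way, (321,193) is two-way. Blue cards: (228,285) is in the tray, and the loose one at (240,355) is a decoy.

```bash
cat > h.py <<'E'
import numpy as np,cv2
from scipy.spatial.transform import Rotation as R
from rig import cams,telemetry
def cam(n):
    m=cams.camera_model(n);q=m['rotation'];return m['camera_matrix'],m['D'],np.array(m['origin']),R.from_quat([q[1],q[2],q[3],q[0]])
def rays(n,uv):
    K,D,o,r=cam(n);p=cv2.undistortPoints(np.array(uv,float).reshape(-1,1,2),K,D).reshape(-1,2)
    return o,r.apply(np.c_[p[:,0],-p[:,1],-np.ones(len(p))])
def at_z(n,uv,z):
    o,d=rays(n,uv);return o+d*((z-o[2])/d[:,2])[:,None]
def at_d(n,uv,dep):
    o,d=rays(n,uv);return o+d*np.asarray(dep)[:,None]
def cloud(n,d):
    v,u=np.mgrid[0:480,0:640];P=at_d(n,np.c_[u.ravel(),v.ravel()],d.ravel());return P.reshape(480,640,3)
E
python3 - <<'E'
from h import *
a=np.load('pics/top0.npz');im,d=a['im'],a['d'];P=cloud('top',d)
print('table z',np.median(P[380:460,300:500,2]))
rois={'cap':(495,232,535,270),'knob':(375,240,408,272),'term4':(436,298,468,340),'trafo':(308,294,348,336),'bulged':(380,180,410,212),'term2':(308,180,336,208),'knobB':(328,145,358,173),'reel':(310,238,345,272),'dish':(378,298,412,332),'batt':(440,235,468,272)}
for k,(x0,y0,x1,y1) in rois.items():
    q=P[y0:y1,x0:x1].reshape(-1,3);dd=d[y0:y1,x0:x1].ravel()>0;q=q[dd]
    z=q[:,2];top=np.percentile(z,98)
    t=q[z>top-(.006 if k!='bulged' else .03)]
    r=cv2.minAreaRect((t[:,:2]*1000).astype(np.float32))
    print(k,'top',round(top,4),len(t),'mean',t[:,:2].mean(0).round(4),'rect',np.round(r[0],1),np.round(r[1],1),round(r[2],1))
# cards
hsv=cv2.cvtColor(im,cv2.COLOR_RGB2HSV)
for k,(x0,y0,x1,y1) in {'red':(155,212,202,260),'green':(203,212,252,260),'yellow':(155,263,202,310),'blue':(205,263,252,310),'decoy':(220,335,262,375)}.items():
    h=hsv[y0:y1,x0:x1].astype(int);m=(h[...,1]>150)&(h[...,2]>60)
    hue=np.median(h[y1-y0>>1,(x1-x0)//2-5:(x1-x0)//2+5,0]);m&=(abs(h[...,0]-hue)<8)
    n,l,st,_=cv2.connectedComponentsWithStats(m.astype(np.uint8));i=1+st[1:,4].argmax()
    v,u=np.where(l==i);w=at_z('top',np.c_[u+x0,v+y0],.005 if k!='decoy' else .002)
    r=cv2.minAreaRect((w[:,:2]*1000).astype(np.float32));print(k,hue,len(w),w.mean(0).round(4),np.round(r[0],1),np.round(r[1],1),round(r[2],1))
c=[cv2.resize(im[y-30:y+30,x-30:x+30,::-1],(260,260),interpolation=cv2.INTER_CUBIC) for x,y in [(516,253),(390,255),(453,320),(327,316),(394,196),(321,193)]]
cv2.imwrite('pics/crop0.png',np.vstack([np.hstack(c[:3]),np.hstack(c[3:])]))
E
```

```text
table z 0.00015061668612670331
cap top 0.0476 283 mean [ 0.5654 -0.4204] rect [ 565.6 -421.2] [34.7 33.2] 50.2
knob top 0.025 285 mean [ 0.561  -0.1862] rect [ 561.6 -186.2] [35.1 35.1] 44.5
term4 top 0.0245 394 mean [ 0.4406 -0.2993] rect [ 440.9 -299.7] [52.5 27.1] 8.1
trafo top 0.0444 366 mean [ 0.4485 -0.0711] rect [448.7 -70.1] [33.4 50. ] 79.2
bulged top 0.052 334 mean [ 0.6658 -0.1901] rect [ 667.6 -191.3] [35.2 34.3] 1.8
term2 top 0.0249 186 mean [ 0.678  -0.0587] rect [678.2 -58.9] [25.5 27.1] 65.2
knobB top 0.0244 268 mean [ 0.745  -0.0989] rect [744.7 -98.8] [35.2 32.7] 2.0
reel top 0.0293 560 mean [ 0.5584 -0.0712] rect [559.  -71.6] [48.8 47.7] 0.1
dish top 0.0177 175 mean [ 0.4505 -0.1955] rect [ 451.  -193.1] [47.3 48.3] 0.2
batt top 0.0194 315 mean [ 0.563 -0.308] rect [ 563.6 -308.6] [46.6 26.6] 9.1
red 0.0 1018 [0.5913 0.2102 0.005 ] [591.1 210.8] [65.9 66.5] 3.1
green 65.0 1118 [0.5966 0.1187 0.005 ] [596.5 118.5] [63.9 62.3] 2.3
yellow 28.5 1279 [0.4991 0.2049 0.005 ] [499.3 204.6] [66.6 65.5] 2.9
blue 112.5 1212 [0.5046 0.1132 0.005 ] [504.7 113.2] [64.4 64.9] 3.6
decoy 112.0 697 [0.3744 0.0879 0.002 ] [374.6  87.8] [47.7 48.3] 18.0
```

View pics/crop0.png

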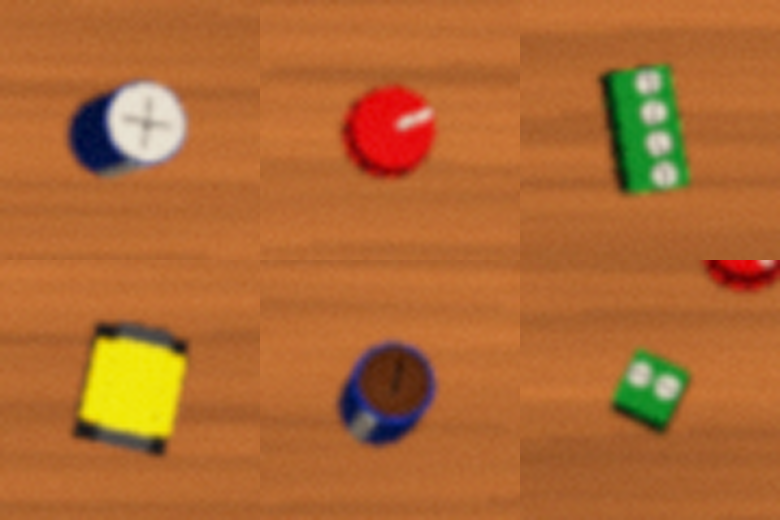

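All targets confirmed in the crops: silver top with cross, red knob, four screws, yellow tape. Next is a helper that turns world targets into tool-frame rows.

```bash
cat > plan.py <<'E'
import sys
from h import *
# args x y z(mm) jaw(deg): row from current pose
def row(x,y,z,jaw):
    s=telemetry.get_state();q=s['ee_rot'];r=R.from_quat([q[1],q[2],q[3],q[0]])
    c,t=np.cos(np.radians(jaw)),np.sin(np.radians(jaw))
    cand=[]
    for g in (1,-1):
        Y=g*np.array([c,t,0]);Z=np.array([0,0,-1.]);X=np.cross(Y,Z)
        cand.append(r.inv()*R.from_matrix(np.c_[X,Y,Z]))
    q1t=np.degrees(np.arctan2(y,x))
    tr=min(cand,key=lambda a:a.magnitude())
    sh=r.inv().apply(np.array([x,y,z])-s['position']*1000)
    print('t',round(s['clock'],2),'pos',(s['position']*1000).round(1),'w',round(s['width']*1000,1),'F',s['contact_force'].round(1),'q6',round(s['qpos'][5],2))
    print('row',sh.round(1),np.degrees(tr.as_rotvec()).round(2),'rows~',max(np.linalg.norm(sh)/50,np.degrees(tr.magnitude())/8.59).round(1))
a=list(map(float,sys.argv[1:]))
for i in range(0,len(a),4): row(*a[i:i+4])
E
python3 plan.py 448.7 -70.5 180 -10.8
```

```text
t 0.1 pos [222.5 529.7 230.5] w 85.5 F [-0.9 -0.3  0.5] q6 -0.12
row [-441.  -465.6   51.2] [-9.000e-02  5.000e-02  7.801e+01] rows~ 12.9
```

Emit:
{"method": "servo_tool", "body": {"steps": [[-441,-465.6,51,0,0,78],[-441,-465.6,51,0,0,78],[-441,-465.6,51,0,0,78],[-441,-465.6,51,0,0,78],[-441,-465.6,51,0,0,78],[-441,-465.6,51,0,0,78],[-441,-465.6,51,0,0,78],[-441,-465.6,51,0,0,78]], "hand": 0, "grip_force": 40}}

```text
clock: 0.9
position: [0.3634, 0.1552, 0.1994]
ee_rot: [0.0, 0.719, 0.695, 0.0]
contact_force: [1.3, -0.2, -0.4]
width: 0.0853
```

```bash
python3 plan.py 448.7 -70.5 120 -10.8
```

```text
t 0.9 pos [363.4 155.2 199.4] w 85.3 F [ 1.3 -0.2 -0.4] q6 0.26
row [-222.8   92.6   79.4] [ 0.02 -0.01  8.93] rows~ 5.1
```

Emit:
{"method": "servo_tool", "body": {"steps": [[-223,92.6,79,0,0,9],[-223,92.6,79,0,0,9],[-223,92.6,79,0,0,9],[-223,92.6,79,0,0,9],[-223,92.6,79,0,0,9],[-223,92.6,79,0,0,9],[-223,92.6,79,0,0,9],[-223,92.6,79,0,0,9]]}}

```text
clock: 1.7
position: [0.4492, -0.0675, 0.1205]
ee_rot: [-0.001, 0.769, 0.639, -0.0]
contact_force: [-0.3, 0.9, 0.2]
width: 0.0855
```

```bash
python3 plan.py 448.7 -70.5 13 -10.8
```

```text
t 1.7 pos [449.2 -67.5 120.5] w 85.5 F [-0.3  0.9  0.2] q6 -0.12
row [ -3.1   0.2 107.5] [-0.08 -0.05  0.26] rows~ 2.2
```

Emit:
{"method": "servo_tool", "body": {"steps": [[-3,0,50,0,0,0],[-3,0,80,0,0,0],[-3,0,80,0,0,0],[-3,0,80,0,0,0]]}}

```text
clock: 2.1
position: [0.4494, -0.0701, 0.0413]
ee_rot: [-0.0, 0.768, 0.64, 0.0]
contact_force: [-0.0, -0.2, -0.1]
width: 0.0853
```

```bash
python3 plan.py 448.7 -70.5 13 -10.8
```

```text
t 2.1 pos [449.4 -70.1  41.3] w 85.3 F [-0.  -0.2 -0.1] q6 -0.13
row [-0.5 -0.6 28.3] [-0.   -0.02  0.37] rows~ 0.6
```

Emit:
{"method": "servo_tool", "body": {"steps": [[-0.5,0.5,15,0,0,0],[-0.5,-0.5,28,0,0,0],[-0.5,-0.5,28,0,0,0]]}}

```text
clock: 2.4
position: [0.4492, -0.0712, 0.0135]
ee_rot: [0.0, 0.769, 0.64, 0.0]
contact_force: [-0.5, 0.0, -0.0]
width: 0.0853
```

Emit:
{"method": "servo_tool", "body": {"steps": [[0,0,0,0,0,0],[0,0,0,0,0,0],[0,0,0,0,0,0],[0,0,0,0,0,0],[0,0,0,0,0,0],[0,0,0,0,0,0],[0,0,0,0,0,0],[0,0,0,0,0,0]], "hand": 255, "grip_force": 50}}

```text
clock: 3.2
position: [0.4497, -0.0719, 0.014]
ee_rot: [0.001, 0.769, 0.639, 0.001]
contact_force: [-0.9, 1.3, 7.2]
width: 0.0492
```

Emit:
{"method": "servo_tool", "body": {"steps": [[0,0,-5,0,0,0],[0,0,-20,0,0,0],[0,0,-50,0,0,0],[0,0,-60,0,0,0],[0,0,-60,0,0,0]]}}

```text
clock: 3.7
position: [0.4502, -0.0722, 0.0741]
ee_rot: [0.002, 0.769, 0.639, 0.001]
contact_force: [-1.0, 0.7, -1.7]
width: 0.0493
```

```bash
python3 plan.py 499.3 205 110 3.5
```

```text
t 3.7 pos [450.2 -72.2  74.1] w 49.3 F [-1.   0.7 -1.7] q6 -0.13
row [281.5  -2.3 -36.1] [  0.24   0.06 -14.05] rows~ 5.7
```

Emit:
{"method": "servo_tool", "body": {"steps": [[40,0,-36,0,0,-4],[80,0,-36,0,0,-8],[120,-1,-36,0,0,-12],[160,-1,-36,0,0,-14],[200,-1.5,-36,0,0,-14],[240,-2,-36,0,0,-14],[270,-2,-36,0,0,-14],[281.5,-2.3,-36,0,0,-14]]}}

```text
clock: 4.5
position: [0.4978, 0.2079, 0.1071]
ee_rot: [-0.001, 0.685, 0.729, -0.0]
contact_force: [-0.5, -0.5, -0.9]
width: 0.0488
```

Emit:
{"method": "servo_tool", "body": {"steps": [[0,0,10,0,0,0],[0,0,30,0,0,0],[0,0,50,0,0,0],[0,0,60,0,0,0],[0,0,60,0,0,0]]}}

```text
clock: 5.0
position: [0.4962, 0.2036, 0.0464]
ee_rot: [-0.001, 0.686, 0.728, -0.002]
contact_force: [-0.7, 0.0, -1.2]
width: 0.0488
```

```bash
python3 plan.py 499.3 204.5 20 3.5
```

```text
t 5.0 pos [496.2 203.6  46.4] w 48.8 F [-0.7  0.  -1.2] q6 0.2
row [ 0.7  3.3 26.4] [-0.29  0.08 -0.12] rows~ 0.5
```

Emit:
{"method": "servo_tool", "body": {"steps": [[0.7,3.3,10,-0.3,0,0],[0.7,3.3,18,-0.3,0,0],[0.7,3.3,22,-0.3,0,0],[0.7,3.3,25,-0.3,0,0],[0.7,3.3,26,-0.3,0,0],[0.7,3.3,26,-0.3,0,0]]}}

```text
clock: 5.6
position: [0.5014, 0.2064, 0.0227]
ee_rot: [0.002, 0.685, 0.728, 0.002]
contact_force: [1.0, 0.2, -1.6]
width: 0.0493
```

```bash
python3 plan.py 499.3 204.5 19 3.5
```

```text
t 5.6 pos [501.4 206.4  22.7] w 49.3 F [ 1.   0.2 -1.6] q6 0.2
row [-1.8 -2.2  3.6] [ 0.31 -0.01 -0.04] rows~ 0.1
```

Emit:
{"method": "servo_tool", "body": {"steps": [[0,0,0,0,0,0],[0,0,0,0,0,0],[0,0,0,0,0,0]]}}

```text
clock: 5.9
position: [0.5015, 0.2064, 0.0228]
ee_rot: [0.002, 0.685, 0.728, 0.002]
contact_force: [-1.4, 1.1, -1.8]
width: 0.0493
```

```bash
python3 plan.py 499.3 204.5 19 3.5
```

```text
t 5.9 pos [501.5 206.4  22.8] w 49.3 F [-1.4  1.1 -1.8] q6 0.2
row [-1.8 -2.3  3.8] [ 0.33 -0.01 -0.04] rows~ 0.1
```

Emit:
{"method": "servo_tool", "body": {"steps": [[-1.8,-2.3,1,0.3,0,0],[-1.8,-2.3,2.5,0.3,0,0],[-1.8,-2.3,3.3,0.3,0,0],[-1.8,-2.3,3.3,0.3,0,0],[-1.8,-2.3,3.3,0.3,0,0]]}}

```text
clock: 6.4
position: [0.4992, 0.2044, 0.0192]
ee_rot: [-0.0, 0.685, 0.728, 0.0]
contact_force: [0.8, 0.7, -2.3]
width: 0.0495
```

```bash
python3 plan.py 499.3 204.5 19 3.5
```

```text
t 6.4 pos [499.2 204.4  19.2] w 49.5 F [ 0.8  0.7 -2.3] q6 0.2
row [0.1 0.1 0.2] [ 0.   -0.01 -0.05] rows~ 0.0
```

Emit:
{"method": "servo_tool", "body": {"steps": [[0,0,0.5,0,0,0],[0,0,0.8,0,0,0],[0,0,0.8,0,0,0]]}}

```text
clock: 6.7
position: [0.4993, 0.2044, 0.019]
ee_rot: [0.0, 0.685, 0.728, 0.0]
contact_force: [-1.6, -0.6, 4.7]
width: 0.049
```

Contact: the force went from -2.3 to +4.7 N. Open in part, let it settle, then lift.

Emit:
{"method": "servo_tool", "body": {"steps": [[0,0,0,0,0,0],[0,0,0,0,0,0],[0,0,0,0,0,0],[0,0,0,0,0,0]], "hand": 50}}

```text
clock: 7.1
position: [0.4993, 0.2044, 0.0183]
ee_rot: [-0.0, 0.685, 0.728, 0.0]
contact_force: [-0.5, 0.1, -1.1]
width: 0.0688
```

Emit:
{"method": "servo_tool", "body": {"steps": [[0,0,-15,0,0,0],[0,0,-45,0,0,0],[0,0,-90,0,0,0],[0,0,-130,0,0,0],[0,0,-130,0,0,0]]}}

```text
clock: 7.6
position: [0.5032, 0.2055, 0.1543]
ee_rot: [0.003, 0.685, 0.728, 0.005]
contact_force: [1.0, 0.2, 1.0]
width: 0.0683
```

```bash
python3 plan.py 440.9 -299.5 130 98.1
```

```text
t 7.6 pos [503.2 205.5 154.3] w 68.3 F [1.  0.2 1. ] q6 0.2
row [-500.4  -92.9   21.8] [ 0.46 -0.64 85.36] rows~ 10.2
```

Emit:
{"method": "servo_tool", "body": {"steps": [[-500,-93,10,0,-0.5,85.4],[-500,-93,10,0,-0.5,85.4],[-500,-93,10,0,-0.5,85.4],[-500,-93,10,0,-0.5,85.4],[-500,-93,10,0,-0.5,85.4],[-500,-93,10,0,-0.5,85.4],[-500,-93,10,0,-0.5,85.4],[-500,-93,10,0,-0.5,85.4]]}}

```text
clock: 8.4
position: [0.4489, -0.1942, 0.1399]
ee_rot: [0.002, 0.978, 0.211, -0.002]
contact_force: [0.6, 1.0, 0.9]
width: 0.0682
```

Emit:
{"method": "servo_tool", "body": {"steps": [[0,0,0,0,0,8],[0,0,0,0,0,16.5],[0,0,0,0,0,16.5],[0,0,0,0,0,16.5],[0,0,0,0,0,16.5]]}}

```text
clock: 8.9
position: [0.4498, -0.192, 0.1403]
ee_rot: [0.003, 0.997, 0.073, -0.002]
contact_force: [-0.8, -0.2, -0.2]
width: 0.0687
```

```bash
python3 - <<'E'
from h import *
im,d=cams.get_image('top');cv2.imwrite('pics/top1.png',im[:,:,::-1]);np.savez('pics/top1.npz',im=im,d=d)
E
python3 plan.py 440.9 -299.5 60 98.1
```

```text
t 8.95 pos [ 449.9 -192.   140.4] w 68.9 F [-0.7  0.   0.7] q6 0.89
row [-24.1 104.7  81. ] [0.28 0.25 0.24] rows~ 2.7
```

View pics/top1.png

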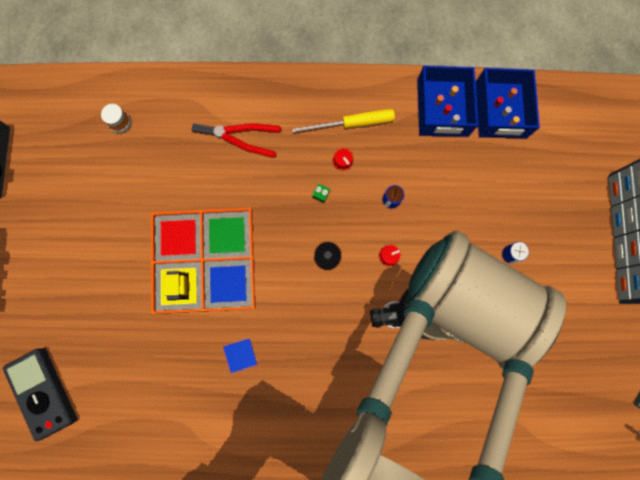

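The picture shows the transformer standing centred on the yellow card at (178,286). On to the four-way terminal block.

Emit:
{"method": "servo_tool", "body": {"steps": [[-12,50,20,0,0,0],[-24,90,50,0.3,0.2,0.2],[-24,104.7,81,0.3,0.2,0.2],[-24,104.7,81,0.3,0.2,0.2],[-24,104.7,81,0.3,0.2,0.2],[-24,104.7,81,0.3,0.2,0.2]]}}

```text
clock: 9.55
position: [0.4414, -0.2993, 0.0613]
ee_rot: [0.0, 0.998, 0.07, 0.0]
contact_force: [-0.3, 0.1, 1.3]
width: 0.0689
```

```bash
python3 plan.py 440.9 -299.5 5 98.1
```

```text
t 9.55 pos [ 441.4 -299.3   61.3] w 68.9 F [-0.3  0.1  1.3] q6 0.7
row [-0.5  0.1 56.3] [ 0.03 -0.02 -0.02] rows~ 1.1
```

Emit:
{"method": "servo_tool", "body": {"steps": [[-0.5,0,25,0,0,0],[-0.5,0,45,0,0,0],[-0.5,0,55.5,0,0,0],[-0.5,0,55.5,0,0,0],[-0.5,0,55.5,0,0,0]]}}

```text
clock: 10.05
position: [0.441, -0.3001, 0.0058]
ee_rot: [0.001, 0.998, 0.07, 0.0]
contact_force: [0.2, 0.0, 0.1]
width: 0.0686
```

Emit:
{"method": "servo_tool", "body": {"steps": [[0,0,0,0,0,0],[0,0,0,0,0,0],[0,0,0,0,0,0],[0,0,0,0,0,0],[0,0,0,0,0,0],[0,0,0,0,0,0],[0,0,0,0,0,0],[0,0,0,0,0,0]], "hand": 255, "grip_force": 30}}

```text
clock: 10.85
position: [0.4407, -0.3005, 0.0055]
ee_rot: [0.0, 0.998, 0.07, 0.0]
contact_force: [-0.7, 0.6, 5.5]
width: 0.0255
```

Emit:
{"method": "servo_tool", "body": {"steps": [[0,0,-5,0,0,0],[0,0,-20,0,0,0],[0,0,-50,0,0,0],[0,0,-80,0,0,0],[0,0,-90,0,0,0],[0,0,-90,0,0,0]]}}

```text
clock: 11.45
position: [0.441, -0.3008, 0.0961]
ee_rot: [0.001, 0.998, 0.07, 0.001]
contact_force: [-0.3, 0.7, -0.5]
width: 0.0253
```

```bash
python3 plan.py 596.5 118.5 95 93.5
```

```text
t 11.45 pos [ 441.  -300.8   96.1] w 25.3 F [-0.3  0.7 -0.5] q6 0.7
row [ 212.3 -393.5    0.4] [ 0.14 -0.09  4.5 ] rows~ 8.9
```

Emit:
{"method": "servo_tool", "body": {"steps": [[18,-34,0,0,0,1],[42,-78,0,0,0,2],[66,-122,0,0,0,3],[90,-166,0,0,0,4],[114,-210,0,0,0,4.5],[138,-255,0,0,0,4.5],[162,-300,0,0,0,4.5],[186,-344,0,0,0,4.5]]}}

```text
clock: 12.25
position: [0.5747, 0.0661, 0.0926]
ee_rot: [-0.0, 1.0, 0.031, -0.002]
contact_force: [0.9, -1.2, 0.1]
width: 0.0255
```

```bash
python3 plan.py 596.5 118.5 60 93.5
```

```text
t 12.25 pos [574.7  66.1  92.6] w 25.5 F [ 0.9 -1.2  0.1] q6 1.5
row [ 25.1 -51.   32.5] [-0.01  0.25  0.01] rows~ 1.3
```

Emit:
{"method": "servo_tool", "body": {"steps": [[13,-25,0,0,0.2,0],[24,-48,10,0,0.2,0],[25,-51,25,0,0.2,0],[25,-51,32,0,0.2,0],[25,-51,32,0,0.2,0],[25,-51,32,0,0.2,0],[25,-51,32,0,0.2,0]]}}

```text
clock: 12.95
position: [0.5977, 0.1157, 0.063]
ee_rot: [-0.0, 1.0, 0.03, 0.002]
contact_force: [0.9, -0.5, 0.2]
width: 0.0254
```

```bash
python3 plan.py 596.5 118.0 13 93.5
```

```text
t 12.95 pos [597.7 115.7  63. ] w 25.4 F [ 0.9 -0.5  0.2] q6 1.59
row [-1.3 -2.3 50. ] [-0.   -0.2  -0.06] rows~ 1.0
```

Emit:
{"method": "servo_tool", "body": {"steps": [[-1.3,-2.3,15,0,-0.2,0],[-1.3,-2.3,30,0,-0.2,0],[-1.3,-2.3,42,0,-0.2,0],[-1.3,-2.3,49.5,0,-0.2,0],[-1.3,-2.3,49.5,0,-0.2,0],[-1.3,-2.3,49.5,0,-0.2,0],[-1.3,-2.3,49.5,0,-0.2,0]]}}

```text
clock: 13.65
position: [0.5968, 0.1188, 0.0137]
ee_rot: [-0.0, 1.0, 0.031, 0.0]
contact_force: [-0.0, -0.1, 0.2]
width: 0.0254
```

```bash
python3 plan.py 596.5 118.0 10.5 93.5
```

```text
t 13.65 pos [596.8 118.8  13.7] w 25.4 F [-0.  -0.1  0.2] q6 1.59
row [-0.4  0.8  3.2] [-0.01 -0.04 -0.  ] rows~ 0.1
```

Emit:
{"method": "servo_tool", "body": {"steps": [[-0.4,0.8,1.5,0,0,0],[-0.4,0.8,2.7,0,0,0],[-0.4,0.8,3.5,0,0,0],[-0.4,0.8,3.8,0,0,0],[-0.4,0.8,3.8,0,0,0]]}}

```text
clock: 14.15
position: [0.596, 0.1178, 0.0105]
ee_rot: [-0.0, 1.0, 0.031, 0.0]
contact_force: [-0.6, -0.6, 6.8]
width: 0.0252
```

Emit:
{"method": "servo_tool", "body": {"steps": [[0,0,0,0,0,0],[0,0,0,0,0,0],[0,0,0,0,0,0],[0,0,0,0,0,0]], "hand": 125}}

```text
clock: 14.55
position: [0.5958, 0.1179, 0.0092]
ee_rot: [-0.0, 1.0, 0.031, -0.0]
contact_force: [0.7, -0.4, 0.4]
width: 0.044
```

Emit:
{"method": "servo_tool", "body": {"steps": [[0,0,-15,0,0,0],[0,0,-45,0,0,0],[0,0,-90,0,0,0],[0,0,-110,0,0,0],[0,0,-110,0,0,0]]}}

```text
clock: 15.05
position: [0.5986, 0.1181, 0.1231]
ee_rot: [-0.0, 1.0, 0.031, 0.004]
contact_force: [-0.0, -0.2, 0.8]
width: 0.0433
```

```bash
python3 plan.py 561.5 -186.2 100 3.5
```

```text
t 15.05 pos [598.6 118.1 123.1] w 43.3 F [-0.  -0.2  0.8] q6 1.59
row [-55.7 301.5  22.6] [  0.31  -0.34 -90.  ] rows~ 10.5
```

Emit:
{"method": "servo_tool", "body": {"steps": [[-56,301,5,0,0,-89.9],[-56,301,5,0,0,-89.9],[-56,301,5,0,0,-89.9],[-56,301,5,0,0,-89.9],[-56,301,5,0,0,-89.9],[-56,301,5,0,0,-89.9],[-56,301,5,0,0,-89.9],[-56,301,5,0,0,-89.9]], "hand": 50}}

```text
clock: 15.85
position: [0.5571, -0.1897, 0.1124]
ee_rot: [-0.001, 0.824, 0.566, -0.001]
contact_force: [0.8, 0.6, 0.6]
width: 0.0685
```

```bash
python3 plan.py 561.5 -186.2 70 3.5
```

```text
t 15.85 pos [ 557.1 -189.7  112.4] w 68.5 F [0.8 0.6 0.6] q6 -0.08
row [ 4.9  3.  42.4] [ -0.18   0.05 -24.49] rows~ 2.9
```

Emit:
{"method": "servo_tool", "body": {"steps": [[0,0,0,0,0,-8],[0,0,10,0,0,-16],[0,0,20,0,0,-22],[0,0,30,0,0,-22],[0,0,35,0,0,-22],[0,0,35,0,0,-22]]}}

```text
clock: 16.45
position: [0.5575, -0.1855, 0.0778]
ee_rot: [-0.002, 0.702, 0.712, -0.001]
contact_force: [-0.1, 0.2, -0.6]
width: 0.0686
```

```bash
python3 plan.py 561.5 -186.2 40 3.5
```

```text
t 16.45 pos [ 557.5 -185.5   77.8] w 68.6 F [-0.1  0.2 -0.6] q6 -0.45
row [-0.8  4.2 37.8] [-0.19 -0.09 -2.68] rows~ 0.8
```

Emit:
{"method": "servo_tool", "body": {"steps": [[-0.8,4,15,0,0,-2.7],[-0.8,4.2,37,-0.2,0,-2.7],[-0.8,4.2,37,-0.2,0,-2.7],[-0.8,4.2,37,-0.2,0,-2.7],[-0.8,4.2,37,-0.2,0,-2.7]]}}

```text
clock: 16.95
position: [0.5634, -0.187, 0.0434]
ee_rot: [0.002, 0.685, 0.729, 0.001]
contact_force: [0.4, 0.7, -0.3]
width: 0.0685
```

```bash
python3 plan.py 561.5 -186.2 6.5 3.5
```

```text
t 16.95 pos [ 563.4 -187.    43.4] w 68.5 F [ 0.4  0.7 -0.3] q6 -0.5
row [ 1.  -2.  36.9] [0.26 0.05 0.09] rows~ 0.7
```

Emit:
{"method": "servo_tool", "body": {"steps": [[0.5,-1.5,15,0.2,0,0],[0.5,-1.5,28,0.2,0,0],[0.5,-1.5,36,0.2,0,0],[0.5,-1.5,36,0.2,0,0],[0.5,-1.5,36,0.2,0,0]]}}

```text
clock: 17.45
position: [0.5613, -0.1864, 0.0064]
ee_rot: [-0.0, 0.685, 0.729, -0.0]
contact_force: [1.0, -0.1, -0.2]
width: 0.0689
```

Emit:
{"method": "servo_tool", "body": {"steps": [[0,0,0,0,0,0],[0,0,0,0,0,0],[0,0,0,0,0,0],[0,0,0,0,0,0],[0,0,0,0,0,0],[0,0,0,0,0,0],[0,0,0,0,0,0]], "hand": 255, "grip_force": 30}}

```text
clock: 18.15
position: [0.5617, -0.1865, 0.0071]
ee_rot: [0.0, 0.685, 0.729, 0.0]
contact_force: [-1.4, 0.5, 5.6]
width: 0.0342
```

Emit:
{"method": "servo_tool", "body": {"steps": [[0,0,-5,0,0,0],[0,0,-20,0,0,0],[0,0,-50,0,0,0],[0,0,-80,0,0,0],[0,0,-95,0,0,0],[0,0,-95,0,0,0]]}}

```text
clock: 18.75
position: [0.5626, -0.1869, 0.1037]
ee_rot: [0.002, 0.685, 0.729, 0.001]
contact_force: [0.8, 0.5, -0.1]
width: 0.0347
```

```bash
python3 - <<'E'
from h import *
im,d=cams.get_image('side');cv2.imwrite('pics/side2.png',im[:,:,::-1])
s=telemetry.get_state();K,D,o,r=cam('side');p=r.inv().apply(s['position']-o);uv=cv2.projectPoints(np.array([[p[0],-p[1],-p[2]]]),np.zeros(3),np.zeros(3),K,D)[0].ravel().astype(int);print(uv)
u,v=uv;cv2.imwrite('pics/crop2.png',cv2.resize(im[v-60:v+40,u-65:u+65,::-1],(780,600),interpolation=cv2.INTER_CUBIC))
E
python3 plan.py 591.1 210.5 100 3.5
```

```text
[366 255]
t 18.8 pos [ 561.5 -186.4  102. ] w 34.8 F [-0.7  0.4 -0.7] q6 -0.5
row [394.3  54.5   1.8] [0.05 0.04 0.1 ] rows~ 8.0
```

View pics/crop2.png

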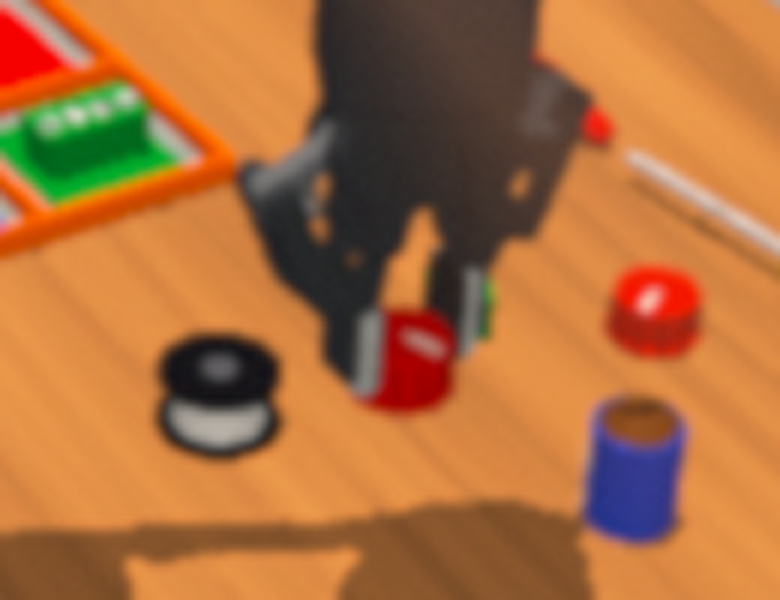

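The knob is held level at about (400,360) in the crop, and the terminal block stands on the green card. Next I carry the knob to the red card.

Emit:
{"method": "servo_tool", "body": {"steps": [[35,5,0,0,0,0],[82,11,0,0,0,0],[130,18,0,0,0,0],[180,25,0,0,0,0],[230,32,0,0,0,0],[280,39,0,0,0,0],[325,45,0,0,0,0],[360,50,0,0,0,0]]}}

```text
clock: 19.6
position: [0.5869, 0.1789, 0.0992]
ee_rot: [-0.002, 0.684, 0.73, -0.001]
contact_force: [1.2, -0.4, -0.2]
width: 0.0346
```

Emit:
{"method": "servo_tool", "body": {"steps": [[20,3,0,0,0,0],[34,4.5,10,0,0,0],[34,4.5,30,0,0,0],[34,4.5,45,0,0,0],[34,4.5,45,0,0,0],[34,4.5,45,0,0,0],[34,4.5,45,0,0,0]]}}

```text
clock: 20.3
position: [0.5912, 0.2099, 0.0565]
ee_rot: [-0.0, 0.685, 0.729, -0.0]
contact_force: [0.8, -0.2, -0.4]
width: 0.0347
```

```bash
python3 plan.py 591.1 210.5 15 3.5
```

```text
t 20.3 pos [591.2 209.9  56.5] w 34.7 F [ 0.8 -0.2 -0.4] q6 0.17
row [ 0.6 -0.1 41.5] [-0.01 -0.    0.07] rows~ 0.8
```

Expected touchdown is at TCP z of about 12.

Emit:
{"method": "servo_tool", "body": {"steps": [[0.5,0,12,0,0,0],[0.5,0,26,0,0,0],[0.5,0,37,0,0,0],[0.5,0,41.5,0,0,0],[0.5,0,41.5,0,0,0],[0.5,0,41.5,0,0,0]]}}

```text
clock: 20.9
position: [0.5909, 0.2109, 0.0147]
ee_rot: [-0.0, 0.685, 0.729, -0.0]
contact_force: [0.2, 0.7, -0.7]
width: 0.0346
```

Emit:
{"method": "servo_tool", "body": {"steps": [[0,0,1,0,0,0],[0,0,2,0,0,0],[0,0,2.8,0,0,0],[0,0,2.8,0,0,0],[0,0,2.8,0,0,0]]}}

```text
clock: 21.4
position: [0.5908, 0.2109, 0.0121]
ee_rot: [-0.0, 0.685, 0.729, -0.0]
contact_force: [0.2, -1.2, 0.3]
width: 0.0347
```

Emit:
{"method": "servo_tool", "body": {"steps": [[0,0,0.5,0,0,0],[0,0,0.8,0,0,0],[0,0,0.8,0,0,0]]}}

```text
clock: 21.7
position: [0.5908, 0.2109, 0.0121]
ee_rot: [-0.0, 0.684, 0.729, -0.0]
contact_force: [-0.5, -1.4, 5.3]
width: 0.0348
```

Emit:
{"method": "servo_tool", "body": {"steps": [[0,0,0,0,0,0],[0,0,0,0,0,0],[0,0,0,0,0,0],[0,0,0,0,0,0]], "hand": 105}}

```text
clock: 22.1
position: [0.5907, 0.2108, 0.011]
ee_rot: [-0.0, 0.685, 0.729, -0.0]
contact_force: [0.7, -0.1, -0.2]
width: 0.0504
```

Emit:
{"method": "servo_tool", "body": {"steps": [[0,0,-15,0,0,0],[0,0,-45,0,0,0],[0,0,-90,0,0,0],[0,0,-110,0,0,0],[0,0,-110,0,0,0]]}}

```text
clock: 22.6
position: [0.5934, 0.2115, 0.1251]
ee_rot: [0.002, 0.684, 0.729, 0.003]
contact_force: [-0.1, 0.0, 0.2]
width: 0.05
```

```bash
python3 plan.py 565.6 -420.8 100 3.5
```

```text
t 22.6 pos [593.4 211.5 125.1] w 50.0 F [-0.1  0.   0.2] q6 0.17
row [-629.3  -67.7   23.7] [ 0.42 -0.08  0.11] rows~ 12.7
```

Emit:
{"method": "servo_tool", "body": {"steps": [[-40,-4,0,0.2,0,0],[-85,-9,0,0.2,0,0],[-135,-14,0,0.2,0,0],[-185,-20,0,0.2,0,0],[-235,-25,0,0.2,0,0],[-285,-30,0,0.2,0,0],[-335,-36,0,0.2,0,0],[-385,-41,0,0.2,0,0]], "hand": 40}}

```text
clock: 23.4
position: [0.5728, -0.1758, 0.1195]
ee_rot: [-0.003, 0.685, 0.729, -0.002]
contact_force: [-0.0, 0.4, -0.5]
width: 0.0718
```

Emit:
{"method": "servo_tool", "body": {"steps": [[-50,-5,0,0,0,0],[-100,-11,0,0,0,0],[-150,-16,0,0,0,0],[-190,-20,0,0,0,0],[-215,-23,0,0,0,0],[-225,-24,0,0,0,0],[-225,-24,0,0,0,0],[-225,-24,0,0,0,0]]}}

```text
clock: 24.2
position: [0.5641, -0.3985, 0.1204]
ee_rot: [-0.003, 0.684, 0.729, -0.001]
contact_force: [0.4, 0.7, 0.3]
width: 0.072
```

```bash
python3 plan.py 565.6 -420.8 70 3.5
```

```text
t 24.2 pos [ 564.1 -398.5  120.4] w 72.0 F [0.4 0.7 0.3] q6 -0.78
row [-22.4   0.4  50.3] [-0.31 -0.15  0.13] rows~ 1.1
```

Emit:
{"method": "servo_tool", "body": {"steps": [[-15,0.4,10,-0.3,0,0],[-22.4,0.4,30,-0.3,0,0],[-22.4,0.4,45,-0.3,0,0],[-22.4,0.4,45,-0.3,0,0],[-22.4,0.4,45,-0.3,0,0],[-22.4,0.4,45,-0.3,0,0]]}}

```text
clock: 24.8
position: [0.5665, -0.4225, 0.0771]
ee_rot: [0.001, 0.684, 0.729, 0.0]
contact_force: [-0.7, 0.8, 0.2]
width: 0.0725
```

```bash
python3 plan.py 565.6 -420.8 15 3.5
```

```text
t 24.8 pos [ 566.5 -422.5   77.1] w 72.5 F [-0.7  0.8  0.2] q6 -0.8
row [ 1.8 -1.  62.1] [0.12 0.04 0.14] rows~ 1.2
```

Emit:
{"method": "servo_tool", "body": {"steps": [[1.5,-0.8,20,0,0,0],[1.5,-0.8,40,0.1,0,0],[1.5,-0.8,55,0.1,0,0],[1.5,-0.8,61.5,0.1,0,0],[1.5,-0.8,61.5,0.1,0,0],[1.5,-0.8,61.5,0.1,0,0]]}}

```text
clock: 25.4
position: [0.5657, -0.4217, 0.0156]
ee_rot: [0.0, 0.685, 0.729, -0.0]
contact_force: [1.0, -0.3, 0.9]
width: 0.072
```

Emit:
{"method": "servo_tool", "body": {"steps": [[0,0,0,0,0,0],[0,0,0,0,0,0],[0,0,0,0,0,0],[0,0,0,0,0,0],[0,0,0,0,0,0],[0,0,0,0,0,0],[0,0,0,0,0,0]], "hand": 255, "grip_force": 30}}

```text
clock: 26.1
position: [0.5656, -0.4217, 0.0158]
ee_rot: [0.001, 0.685, 0.729, -0.0]
contact_force: [-1.3, 0.1, 6.1]
width: 0.0351
```

Emit:
{"method": "servo_tool", "body": {"steps": [[0,0,-5,0,0,0],[0,0,-20,0,0,0],[0,0,-50,0,0,0],[0,0,-80,0,0,0],[0,0,-100,0,0,0],[0,0,-105,0,0,0],[0,0,-105,0,0,0]]}}

```text
clock: 26.8
position: [0.5655, -0.4214, 0.121]
ee_rot: [0.001, 0.685, 0.729, -0.0]
contact_force: [-0.3, 0.5, -1.1]
width: 0.0352
```

```bash
python3 plan.py 504.7 113.2 120 3.5
```

```text
t 26.8 pos [ 565.5 -421.4  121. ] w 35.2 F [-0.3  0.5 -1.1] q6 -0.8
row [ 5.374e+02 -2.710e+01  3.000e-01] [0.04 0.07 0.11] rows~ 10.8
```

Emit:
{"method": "servo_tool", "body": {"steps": [[25,-1,0,0,0,0],[65,-3,0,0,0,0],[110,-5.5,0,0,0,0],[158,-8,0,0,0,0],[206,-10,0,0,0,0],[254,-13,0,0,0,0],[302,-15,0,0,0,0],[350,-17.5,0,0,0,0]]}}

```text
clock: 27.6
position: [0.5241, -0.0709, 0.1183]
ee_rot: [-0.002, 0.685, 0.729, -0.001]
contact_force: [0.4, -0.2, -0.8]
width: 0.0352
```

Emit:
{"method": "servo_tool", "body": {"steps": [[48,-2.5,0,0,0,0],[96,-5,0,0,0,0],[135,-7,0,0,0,0],[165,-8.5,0,0,0,0],[182,-9.5,0,0,0,0],[187,-9.6,0,0,0,0],[187,-9.6,0,0,0,0],[187,-9.6,0,0,0,0]]}}

```text
clock: 28.4
position: [0.5042, 0.1122, 0.1193]
ee_rot: [-0.0, 0.685, 0.729, -0.001]
contact_force: [0.6, 0.2, -0.7]
width: 0.0356
```

```bash
python3 plan.py 504.7 113.6 60 3.5
```

```text
t 28.4 pos [504.2 112.2 119.3] w 35.6 F [ 0.6  0.2 -0.7] q6 0.02
row [ 1.4  0.7 59.3] [-0.11  0.04  0.08] rows~ 1.2
```

Touchdown is expected at TCP z of about 21.

Emit:
{"method": "servo_tool", "body": {"steps": [[1,0.5,15,0,0,0],[1,0.5,35,0,0,0],[1,0.5,60,0,0,0],[1,0.5,78,0,0,0],[1,0.5,90,0,0,0],[1,0.5,95,0,0,0],[1,0.5,95,0,0,0],[1,0.5,95,0,0,0]]}}

```text
clock: 29.2
position: [0.5055, 0.1139, 0.0255]
ee_rot: [0.0, 0.685, 0.729, 0.0]
contact_force: [0.3, -0.4, -0.8]
width: 0.0351
```

```bash
python3 plan.py 504.7 113.6 20.5 3.5
```

```text
t 29.2 pos [505.5 113.9  25.5] w 35.1 F [ 0.3 -0.4 -0.8] q6 0.02
row [-0.2 -0.8  5. ] [ 0.04 -0.    0.08] rows~ 0.1
```

Emit:
{"method": "servo_tool", "body": {"steps": [[0,-0.7,2,0,0,0],[0,-0.7,3.5,0,0,0],[0,-0.7,4.5,0,0,0],[0,-0.7,5.2,0,0,0],[0,-0.7,5.2,0,0,0]]}}

```text
clock: 29.7
position: [0.5042, 0.1141, 0.0207]
ee_rot: [0.0, 0.684, 0.729, 0.0]
contact_force: [-2.4, -0.2, 7.1]
width: 0.0351
```

Emit:
{"method": "servo_tool", "body": {"steps": [[0,0,0,0,0,0],[0,0,0,0,0,0],[0,0,0,0,0,0],[0,0,0,0,0,0]], "hand": 90}}

```text
clock: 30.1
position: [0.504, 0.114, 0.0195]
ee_rot: [-0.0, 0.685, 0.729, -0.0]
contact_force: [-0.9, 0.3, 0.2]
width: 0.0554
```

Emit:
{"method": "servo_tool", "body": {"steps": [[0,0,-15,0,0,0],[0,0,-45,0,0,0],[0,0,-90,0,0,0],[0,0,-130,0,0,0],[0,0,-130,0,0,0]]}}

```text
clock: 30.6
position: [0.5083, 0.1144, 0.1552]
ee_rot: [0.004, 0.684, 0.729, 0.004]
contact_force: [0.2, -0.2, 0.0]
width: 0.0553
```

Emit:
{"method": "servo_tool", "body": {"steps": [[-50,0,0,0,0,0],[-100,0,0,0,0,0],[-150,0,0,0,0,0],[-200,0,0,0,0,0],[-250,0,0,0,0,0],[-300,0,0,0,0,0],[-330,0,0,0,0,0],[-330,0,0,0,0,0]]}}

```text
clock: 31.4
position: [0.525, -0.2197, 0.1484]
ee_rot: [0.0, 0.686, 0.727, -0.001]
contact_force: [1.5, 0.5, -0.8]
width: 0.0549
```

```bash
python3 - <<'E'
from h import *
im,d=cams.get_image('top');cv2.imwrite('pics/top3.png',im[:,:,::-1]);np.savez('pics/top3.npz',im=im,d=d)
s,_=cams.get_image('side');cv2.imwrite('pics/side3.png',cv2.resize(s[170:270,220:350,::-1],(780,600),interpolation=cv2.INTER_CUBIC))
P=cloud('top',d)
rois={'knob':(155,212,202,260),'term':(203,212,252,260),'traf':(155,263,202,310),'cap':(205,255,252,310),'bulged':(380,180,410,212),'term2':(308,180,336,208)}
C={'knob':(591.1,210.8),'term':(596.5,118.5),'traf':(499.3,204.6),'cap':(504.7,113.2)}
for k,(x0,y0,x1,y1) in rois.items():
    q=P[y0:y1,x0:x1].reshape(-1,3);z=q[:,2];c=q
    if k in C: z=np.where(np.abs(q[:,:2]*1000-C[k]).max(1)<40,z,0)
    top=np.percentile(z,98);t=q[z>top-(.006 if k!='bulged' else .03)]
    r=cv2.minAreaRect((t[:,:2]*1000).astype(np.float32))
    print(k,'top',round(top,4),len(t),np.round(r[0],1),np.round(r[1],1),C.get(k))
print(telemetry.get_state()['contact_force'])
E
```

```text
knob top 0.029 273 [589.8 210.2] [33.7 33.9] (591.1, 210.8)
term top 0.0295 397 [597.4 116.5] [52.3 26.1] (596.5, 118.5)
traf top 0.0497 371 [499.5 202.2] [49.9 30.5] (499.3, 204.6)
cap top 0.0525 327 [504.3 113.2] [35.2 34.7] (504.7, 113.2)
bulged top 0.0522 337 [ 555.7 -118.2] [ 35.1 304.6] None
term2 top 0.0251 187 [562.  -39.9] [ 30.2 264.2] None
[-0.24175009 -0.21571851 -0.88750776]
```

View pics/top3.png

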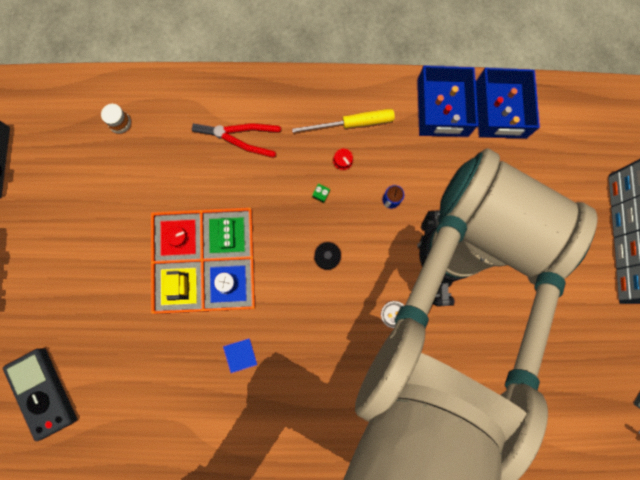

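View pics/side3.png

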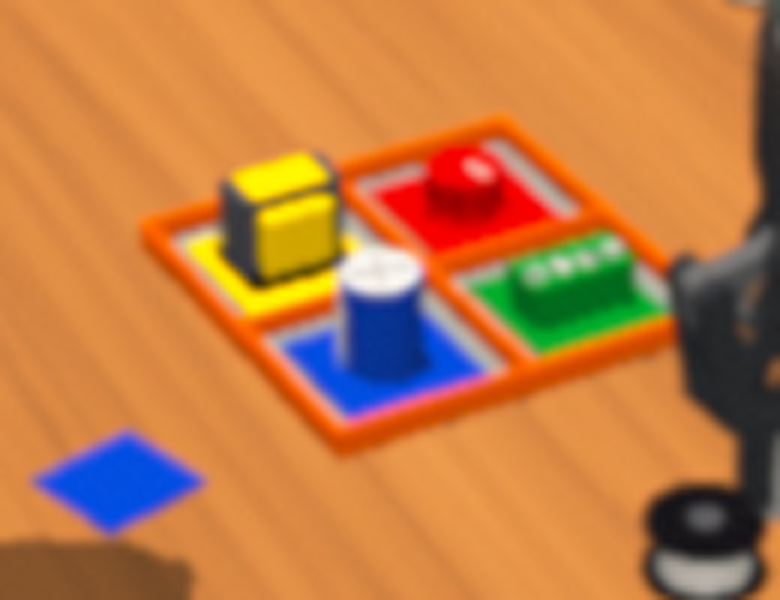

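All four parts stand upright on their cards, with centres within about 2.5 mm. The brown-topped capacitor at (394,196) and the two-way block at (321,193) are at their starting pixels. Their depth fits in this run were spoilt by zero-depth pixels. The gripper is clear, so I'm handing in.

```bash
python3 -c "
from rig import sign_off,telemetry
print(abs(telemetry.get_state()['qd']).max());print(sign_off())"
```

```text
0.034046249855576555
the job is handed in; nothing more can be done
None
```

I put the transformer, four-way terminal block, knob (the one farthest right) and sound capacitor on the yellow, green, red and 66 mm blue cards in the tray. Each was lowered until the wrist force showed contact, then released. The job was handed in at about 31.5 s of the 109 s allowed.

**Last checks:**
- **Placement:** in the final top and side pictures all four parts stand upright. By the depth fit, their centres are about 0.4 mm (capacitor), 1.4 mm (knob), 2.2 mm (terminal block) and 2.4 mm (transformer) from the card centres.
- **Things to leave alone:** the bulged capacitor and the two-way block show at the same pixels as at the start. The depth fit for these two failed because of missing depth readings, so this was checked only by eye in the picture.
- **Gripper:** it was clear of everything at hand-in, though the arm was still settling slightly (fastest joint 0.03 rad/s).
- **Knob grip:** the grip read 34–35 mm on the 36 mm knob, but the knob was held level and landed flat.

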